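# Clamp the white collar nut for deburring

### The arm

A 6-joint arm with a two-finger parallel gripper is mounted at the origin on the work surface; the furniture and walls round the work are solid. World frame = base frame: x ahead of the robot, y to its left, z up, the work surface at z = 0. Lengths are in m, angles in rad, forces in N, time in s.
With the tool pointing down it reaches from about 0.425 to 0.95 m from the base axis. Payload 3.5 kg.
Tool frame: the origin (TCP) lies on the centre line of the jaws, within the pads' length; the fingertips stand 14 mm ahead of it and the grasp point (between the pads) lies 5 mm behind it (ctrl.finger_overhang is the distance from the TCP to the fingertips, in m); z points along the fingers, y is the line along which they close (so a half turn about z gives the same grasp; the last joint's range is limited). The gripper opens to 85 mm and grips with 20 to 120 N. Pads are 22 mm wide; open, the fingers measure 114 mm over their backs; the gripper's body (76 mm by 85 mm) begins 54 mm behind the grasp point. The pads swing forward as they close: fully open they stand 13 mm farther back than shut.
Start: joints at [-1.413, 0.286, 1.577, -0, 1.279, -0.15], TCP at [0.205, -0.643, 0.245] pointing down, gripper open.
Joint ranges: [-2.77, 2.77], [-0.9, 2.22], [0.21, 2.48], [-1.53, 4.67], [0.24, 2.81], [-2.84, 2.84]. Speed limits (rad/s): [2.79, 2.79, 3.14, 3.14, 3.14, 3.14].

### API

Orientations are given as a unit quaternion [x, y, z, w].
In Python, from plant import ctrl gives the robot as it stands.
- The arm moves only by the tool send_rows, never from a script. Its argument "moves" is text: rows parted by semicolons, each of 7 numbers parted by spaces: the turn, a rotation vector about the tool's x, y, z in units of 360 degrees (1.0 is 360 degrees), then the shift along the tool's x, y, z in units of 20 cm (1.0 is 20 cm), then the gripper's target within -1 to 1 (fully open at 1, half-way at 0, shut at -1). A call has 1 to 12 rows; each row is the pose to reach, as a shift and turn from the pose commanded when the call began, along the tool's axes at that moment, turning the shorter way round; what a row does not reach only later rows make up. A row lasts 1/8 s, in which the tool goes at most 62.5 mm and 10.7 degrees, less where a joint would pass 70% of its speed; a pose out of reach is approached as far as the arm can. A call with a number of a shift or a turn outside -1 to 1 is refused whole. A call with a gripper value outside its range is refused whole. The fingers move at their own pace and stop on an object; "newtons" is the grip in N (left out, the last holds). Time passes only in rows, so rows that repeat a pose let the fingers close. It gives the time, the measured TCP pose, the force, the opening and the grip force at its end, in the units of the state.
- ctrl.get_state(): the state, without advancing time (a new reading comes with each control period).
- ctrl.read_camera(name): name is "scene" or "top"; returns a dict with "image" (480x640x3 uint8, red, green, blue), "fovy" (degrees; the focal length in pixels is half the picture's height over the tangent of half this angle, whatever the lens; pixels are square), "cx", "cy" (the principal point, pixels), "extrinsics" (4x4, takes a point from camera to world coordinates). Camera axes: x right, y up, looking along -z (the intrinsics and any distortion apply to the point x, -y, -z); pixel columns grow to the right and rows downward; lengths in m; the calibration is good to about 2 mm. A picture is of the moment at which its call begins. There is no depth.
- ctrl.sign_off(): hands the job in; it is judged then, once.
The state is a dict: "time": time; "qpos": joint angles; "dq": joint speeds; "joint_efforts": joint torques, N m; "eef_pos": TCP position; "tcp_rot": TCP orientation; "contact_force": force on the tool from outside, world axes, zero at the start; "wrist_torque": the same for the moment, N m; "opening": opening from 0.0 (shut) to 1.0 (fully open); "finger_force": force on a finger pad.
Only numpy, scipy, OpenCV 4.12 (cv2) and the standard library are available. Lean on these libraries where they do the work, as an engineer would, in place of code of your own. Each camera call takes 0.05 s, during which the arm holds its last target. There are 200 camera calls.

### The job

The white collar nut is standing loose in one of the two blue screw clamps. Take hold of that clamp's T-handle, turn it clockwise until rising resistance shows that the nut is firmly clamped (not cranked down hard), and let go. Leave the other clamp, with the red cap, as it is.

Things in the scene. Friction and masses are not known exactly. Their poses are not given: they have to be found in the camera images.
- nut_clamp_bar (a point): T-handle of the blue clamp holding the white nut: level round bar, 10 mm thick, 72 mm long, black ball ends. Point: mid-bar on the upright screw's axis, 177.5 mm above the bench; x along the bar, z up. 38 mm free below it, round an 11 mm shank. Clockwise from above drives it down, 3 mm per rad, against about 0.2 N m of friction; it stays where left; at least 1.9 rad of turn.
- nut_clamp_plate: Round steel pressure plate, 44 mm across, 7 mm thick, on brass disc springs under that screw; it sinks with the handle and does not turn. Origin: centre of its underside. It starts 1.2 to 2.8 mm above the nut, so it meets the nut after 0.4 to 0.95 rad; then the turning resistance rises, about 0.5 N m per rad (clamping force 180 N per rad). Firm: 0.2 to 0.5 rad past contact.
- white_nut: White plastic collar nut, 52 mm across and 36.5 mm high, standing loose on the clamp's 60 mm steel anvil, its top 58.5 mm above the bench. Origin: centre of its underside, z up. It is not to be grasped.
- cap_clamp_ball (a point): One of the two black balls (15 mm) at the ends of the same kind of T-handle on the other blue clamp, the bystander; point: the ball's centre, 36 mm from the screw's axis; x along the bar, outwards, z up. That clamp looks alike but has a taller anvil with a small red flanged cap, 31 mm, on it. Not to be touched.

How it is judged:
At the end, for the whole second after the job is handed in: The pressure plate presses on the nut, handle released, with more than 25 N; the nut stands upright (within 8 degrees) on its anvil, within 10 mm of where it was (contact force between nut_clamp_plate and white_nut above 25 N and distance of white_nut from where it was at the start of the episode below 0.01 m and angle between white_nut's own z axis and vertical below 0.15 rad); the robot touches nothing.
It fails at once if the nut is over-tightened (contact force between nut_clamp_plate and white_nut above 120 N).
It fails at once if the T-handle of the clamp with the red cap is moved (distance of cap_clamp_ball from where it was at the start of the episode above 0.008 m).
It also fails if it takes over 42 s, if anything falls off the work surface, if the arm or the gripper's body presses on something with over 40 N, if the wrist force passes 120 N, or if a joint passes its speed limit or range.

## Working session

There is one attempt and no reset: what is moved stays moved. The work goes in short steps, Python scripts to look and compute and a tool call to move; the robot and the scene stay as the last step left them, time stands still between calls to the robot, and variables do not carry over. Pictures are saved under pics/ and viewed, at most 10 in all, crops included, and the job is handed in when it is done.

Besides the shell and the picture viewer there is one more tool, called after "Request:" by a JSON object that holds its "fn" and its "kwargs". send_rows: Moves the arm, as the interface text tells. Its arguments: {"type":"object","properties":{"moves":{"type":"string"},"newtons":{"type":"number"}},"required":["moves"]}

```bash
mkdir -p pics; python3 - <<'E'
from plant import ctrl
import cv2,numpy as np
for n in("scene","top"):
    d=ctrl.read_camera(n);cv2.imwrite(f"pics/{n}0.png",d["image"][:,:,::-1]);print(n,d["fovy"],d["cx"],d["cy"],np.round(d["extrinsics"],3).tolist(),[k for k in d])
s=ctrl.get_state();print(s)
E
```

```text
scene 48.45212696511105 319.27193778755066 238.7473082945032 [[-0.836, 0.26, -0.484, 0.134], [-0.549, -0.405, 0.731, 0.621], [-0.007, 0.877, 0.481, 0.559], [0.0, 0.0, 0.0, 1.0]] ['image', 'fovy', 'cx', 'cy', 'extrinsics']
top 50.11094250594685 320.65734948203436 234.81255085533272 [[0.016, 0.989, -0.146, 0.39], [-1.0, 0.019, 0.019, 0.006], [0.022, 0.146, 0.989, 0.988], [0.0, 0.0, 0.0, 1.0]] ['image', 'fovy', 'cx', 'cy', 'extrinsics']
{'time': 0.1, 'qpos': array([-1.41300891e+00,  2.87146031e-01,  1.57805602e+00,  7.43212336e-06,
        1.27858470e+00, -1.49991400e-01]), 'dq': array([ 0.00143845, -0.00221074, -0.00346893,  0.00183753,  0.00043115,
        0.00059581]), 'joint_efforts': array([ 6.18972008e-04, -4.07296515e+01, -2.93699455e+01, -1.74267843e-04,
        3.42941661e-03, -1.70189089e-06]), 'eef_pos': array([ 0.20443096, -0.64270013,  0.24402572]), 'tcp_rot': array([ 9.88181944e-01,  1.53281575e-01, -7.18954861e-07, -1.09705160e-03]), 'contact_force': array([ 0.64858022,  0.72852817, -0.38067911]), 'wrist_torque': array([-0.01418404, -0.02486267,  0.00497434]), 'finger_force': 0.0, 'opening': 0.9983989442421992}
```

View pics/scene0.png

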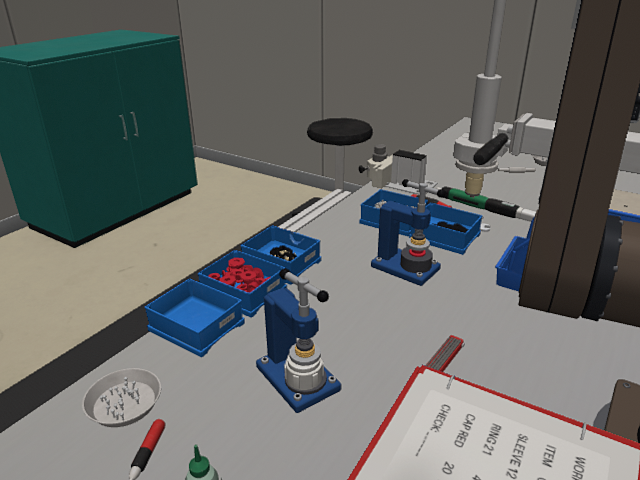

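View pics/top0.png

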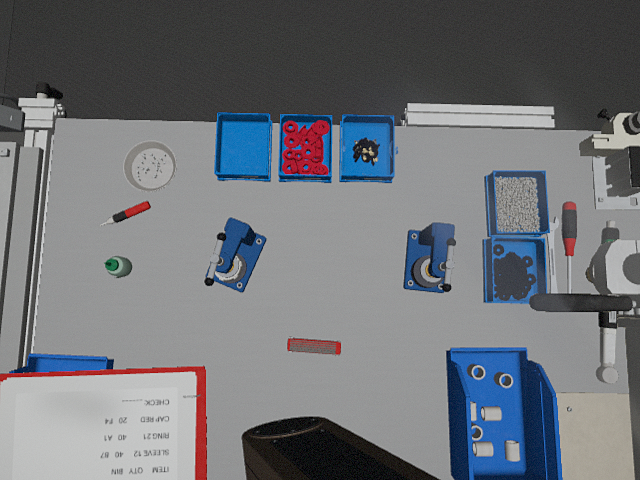

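The white nut is in the clamp at top-view (225,260), scene (300,330); its handle's black balls are at about top (222,238)/(209,282) and scene (284,273)/(323,296). The other clamp (top (435,265)) has the red cap.

```bash
cat > h.py <<'E'
import cv2,numpy as np
from plant import ctrl
def ray(d,u,v):
    f=240/np.tan(np.radians(d["fovy"]/2));E=np.array(d["extrinsics"])
    r=E[:3,:3]@np.array([(u-d["cx"])/f,-(v-d["cy"])/f,-1]);return E[:3,3],r/np.linalg.norm(r)
def plane(d,u,v,z):
    o,r=ray(d,u,v);return o+r*(z-o[2])/r[2]
def balls(d,box,thr=55):
    x0,y0,x1,y1=box;im=d["image"][y0:y1,x0:x1].astype(int)
    m=(im.max(2)<thr).astype(np.uint8)
    n,l,s,c=cv2.connectedComponentsWithStats(m)
    return [(c[i]+[x0,y0],s[i,4]) for i in range(1,n) if s[i,4]>15]
E
python3 - <<'E'
from h import *
D={n:ctrl.read_camera(n) for n in("scene","top")}
for n,b in(("top",(195,225,235,295)),("scene",(272,260,335,310))):
    for c,a in balls(D[n],b): print(n,c.round(1),a,plane(D[n],*c,.1775).round(4))
a=D["top"]["image"][225:295,195:270,::-1];b=D["scene"]["image"][255:405,250:345,::-1]
cv2.imwrite("pics/c1.png",np.hstack([cv2.resize(a,(400,373)),cv2.resize(b,(236,373))]))
E
```

```text
top [221.2 236.4] 55 [0.5039 0.1483 0.1775]
top [230.5 264.4] 33 [0.4597 0.1317 0.1775]
top [208.8 281.3] 54 [0.4325 0.1646 0.1775]
scene [283.2 273.1] 67 [0.506  0.1472 0.1775]
scene [322.2 296. ] 100 [0.4335 0.1634 0.1775]
scene [276.7 307.3] 21 [0.4666 0.2131 0.1775]
```

View pics/c1.png

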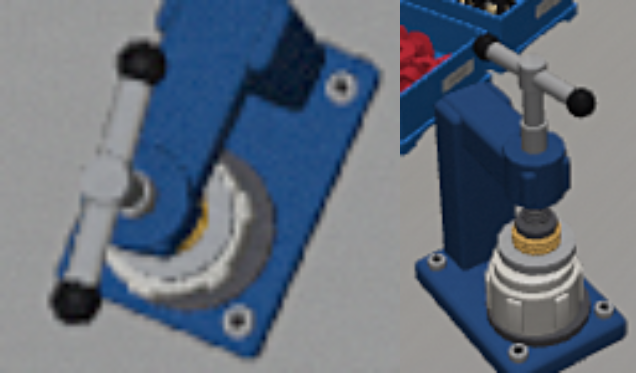

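The crop shows bar with balls at top (221,236)/(209,281), screw hub in the middle. Bar centre ≈ (0.469, 0.156), bar yaw ≈ -0.22. Before sweeping over I check the tall thing on the right.

```bash
python3 - <<'E'
from h import *
D={n:ctrl.read_camera(n) for n in("scene","top")}
a=D["top"]["image"][180:400,480:640,::-1];b=D["scene"]["image"][0:240,340:640,::-1]
cv2.imwrite("pics/c2.png",np.hstack([cv2.resize(a,(291,400),interpolation=2),cv2.resize(b,(500,400),interpolation=2)]))
def tri(pt,ps):
    o1,r1=ray(D["top"],*pt);o2,r2=ray(D["scene"],*ps)
    s=np.linalg.lstsq(np.c_[r1,-r2],o2-o1,rcond=None)[0];p,q=o1+r1*s[0],o2+r2*s[1]
    print(pt,((p+q)/2).round(3),np.linalg.norm(p-q).round(3))
tri((534,302),(478,162));tri((634,304),(508,140));tri((534,302),(508,140));tri((634,304),(478,162))
for z in(0.2,.4):print(plane(D["top"],534,302,z),plane(D["top"],634,304,z),plane(D["top"],608,235,z))
E
```

```text
(534, 302) [ 0.409 -0.339  0.199] 0.001
(634, 304) [ 0.403 -0.497  0.198] 0.01
(534, 302) [ 0.383 -0.324  0.251] 0.05
(634, 304) [ 0.434 -0.52   0.139] 0.054
[ 0.4084215  -0.33866269  0.2       ] [ 0.40796897 -0.49411869  0.2       ] [ 0.51486859 -0.46065176  0.2       ]
[ 0.40371211 -0.25119829  0.4       ] [ 0.40337442 -0.36720058  0.4       ] [ 0.48314362 -0.34222734  0.4       ]
```

View pics/c2.png

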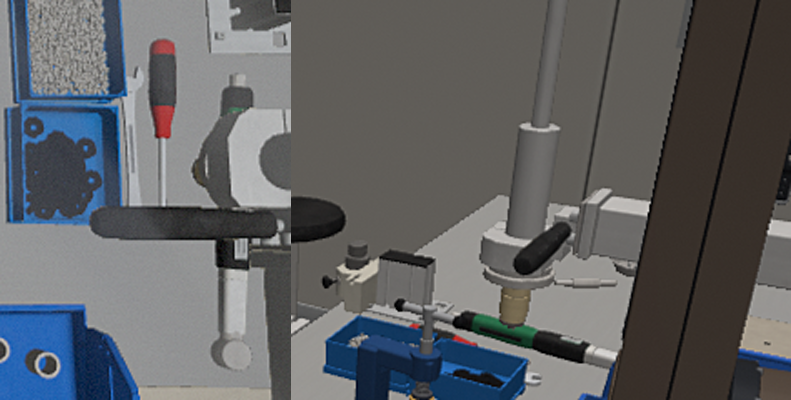

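Request:
{"fn": "send_rows", "kwargs": {"moves": "0 0 0 0 0 -0.3 1; 0 0 0 0.1 -0.2 -0.45 1; 0 0 0 0.2 -0.5 -0.45 1; 0 0 0 0.28 -0.8 -0.45 1; 0 0 0 0.28 -0.8 -0.45 1"}}

```text
time: 0.92
eef_pos: [0.2095, -0.4697, 0.3343]
tcp_rot: [0.988, 0.154, 0.0, -0.001]
contact_force: [-0.6, 0.7, 0.6]
opening: 1.0
finger_force: 0.0
```

Request:
{"fn": "send_rows", "kwargs": {"moves": "0 0 0 0.25 -0.15 0 1; 0 0 0 0.5 -0.3 0 1; 0 0 0 0.75 -0.45 0 1; 0 0 0 0.97 -0.58 0 1; 0 0 0 0.97 -0.58 0 1"}}

```text
time: 1.55
eef_pos: [0.3613, -0.3033, 0.336]
tcp_rot: [0.988, 0.156, 0.0, 0.001]
contact_force: [1.0, -0.5, -0.0]
opening: 1.002
finger_force: 0.0
```

Request:
{"fn": "send_rows", "kwargs": {"moves": "0 0 0 0.2 -0.2 0 1; 0 0 0 0.4 -0.4 0 1; 0 0 0 0.6 -0.58 0 1; 0 0 0 0.69 -0.67 0 1; 0 0 0 0.69 -0.67 0 1"}}

```text
time: 2.17
eef_pos: [0.4509, -0.1352, 0.3355]
tcp_rot: [0.988, 0.154, -0.0, 0.0]
contact_force: [0.5, -0.8, 0.6]
opening: 1.002
finger_force: 0.0
```

Request:
{"fn": "send_rows", "kwargs": {"moves": "0 0 -0.03 0.1 -0.25 0 1; 0 0 -0.06 0.2 -0.5 0 1; 0 0 -0.09 0.28 -0.72 0 1; 0 0 -0.12 0.28 -0.72 0 1; 0 0 -0.15 0.28 -0.72 0 1; 0 0 -0.18 0.28 -0.72 0 1; 0 0 -0.21 0.28 -0.72 0 1;0 0 -0.21 0.28 -0.72 0 1"}}

```text
time: 3.18
eef_pos: [0.4603, 0.0174, 0.3354]
tcp_rot: [0.688, 0.725, -0.0, 0.0]
contact_force: [0.6, -0.2, 0.0]
opening: 1.001
finger_force: 0.0
```

Request:
{"fn": "send_rows", "kwargs": {"moves": "0 0 -0.03 0.25 0.03 0 1; 0 0 -0.06 0.5 0.06 0 1; 0 0 -0.09 0.69 0.08 0 1; 0 0 -0.12 0.69 0.08 0.1 1; 0 0 -0.15 0.69 0.08 0.2 1; 0 0 -0.18 0.69 0.08 0.22 1; 0 0 -0.206 0.69 0.08 0.22 1;0 0 -0.206 0.69 0.08 0.22 1;0 0 -0.206 0.69 0.08 0.22 1"}}

```text
time: 4.3
eef_pos: [0.4684, 0.1573, 0.2915]
tcp_rot: [0.112, 0.994, -0.0, 0.0]
contact_force: [0.0, 0.4, 0.2]
opening: 1.002
finger_force: 0.0
```

```bash
python3 - <<'E'
from h import *
s=ctrl.get_state();print(s["qpos"].round(3),s["eef_pos"].round(4),s["tcp_rot"].round(4))
D={n:ctrl.read_camera(n) for n in("scene","top")}
b=D["scene"]["image"][130:430,180:430,::-1];a=D["top"]["image"][180:330,160:290,::-1]
cv2.imwrite("pics/c3.png",np.hstack([cv2.resize(a,(390,450)),cv2.resize(b,(375,450))]))
E
```

```text
[ 0.119 -0.156  1.958 -0.     1.34  -1.228] [0.4684 0.1573 0.2915] [ 1.120e-01  9.937e-01 -0.000e+00  1.000e-04]
```

View pics/c3.png

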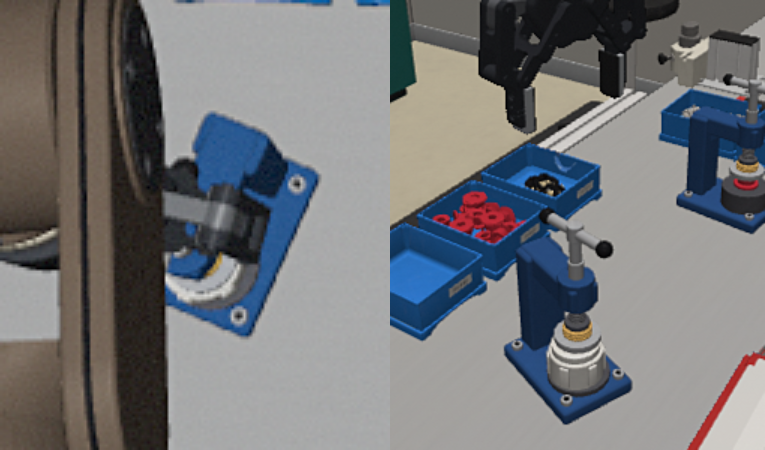

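The open gripper hangs right above the bar, jaws straddling it crosswise (scene crop fingers at (525,110) and (612,75)). Descend and close.

Request:
{"fn": "send_rows", "kwargs": {"moves": "0 0 0 0 0 0.2 1; 0 0 0 0 0 0.4 1; 0 0 0 0 0 0.5 1; 0 0 0 0 0 0.595 1; 0 0 0 0 0 0.595 1; 0 0 0 0 0 0.595 1", "newtons": 40}}

```text
time: 5.15
eef_pos: [0.4686, 0.158, 0.1733]
tcp_rot: [0.11, 0.994, 0.0, 0.001]
contact_force: [0.2, -0.3, 0.1]
opening: 0.999
finger_force: 0.0
```

Request:
{"fn": "send_rows", "kwargs": {"moves": "0 0 0 0 0 0 -0.3; 0 0 0 0 0 0 -0.6; 0 0 0 0 0 0 -1; 0 0 0 0 0 0 -1; 0 0 0 0 0 0 -1; 0 0 0 0 0 0 -1; 0 0 0 0 0 0 -1; 0 0 0 0 0 0 -1", "newtons": 40}}

```text
time: 6.15
eef_pos: [0.4677, 0.1565, 0.1726]
tcp_rot: [0.109, 0.994, -0.002, -0.001]
contact_force: [-0.8, -4.7, 2.8]
opening: 0.112
finger_force: 39.1
```

```bash
cat > st.py <<'E'
from plant import ctrl
import numpy as np
s=ctrl.get_state();q=s["tcp_rot"];print(s["time"],s["eef_pos"].round(4),"yaw",round(2*np.arctan2(q[1],q[0]),3),"q6",s["qpos"][5].round(3),s["contact_force"].round(1),s["wrist_torque"].round(3),s["joint_efforts"][5].round(3),s["opening"],s["finger_force"])
E
python3 st.py
```

```text
6.15 [0.4677 0.1565 0.1726] yaw 2.922 q6 -1.231 [-0.8 -4.7  2.8] [-0.801  0.335 -0.023] -0.006 0.1118520612560497 39.139047246426344
```

Request:
{"fn": "send_rows", "kwargs": {"moves": "0 0 0.012 0 -0.005 0.001 -1; 0 0 0.024 0 -0.005 0.002 -1; 0 0 0.036 0 -0.005 0.0035 -1; 0 0 0.036 0 -0.005 0.0035 -1", "newtons": 60}}

```text
time: 6.65
eef_pos: [0.4676, 0.1562, 0.172]
tcp_rot: [0.221, 0.975, -0.001, -0.0]
contact_force: [-1.9, -4.4, 3.8]
opening: 0.102
finger_force: 59.8
```

```bash
python3 st.py
```

```text
6.65 [0.4676 0.1562 0.172 ] yaw 2.697 q6 -1.008 [-1.9 -4.4  3.8] [-0.614  0.317  0.087] 0.123 0.10167190257831459 59.786367416381836
```

Request:
{"fn": "send_rows", "kwargs": {"moves": "0 0 0.008 0 0 0.0008 -1; 0 0 0.016 0 0 0.0015 -1; 0 0 0.016 0 0 0.0015 -1"}}

```text
time: 7.02
eef_pos: [0.4676, 0.1561, 0.1717]
tcp_rot: [0.269, 0.963, -0.001, -0.0]
contact_force: [-2.8, -4.3, 3.1]
opening: 0.098
finger_force: 59.9
```

```bash
python3 st.py
```

```text
7.025 [0.4676 0.1561 0.1717] yaw 2.597 q6 -0.908 [-2.8 -4.3  3.1] [-0.724  0.392  0.022] 0.087 0.09838887901626618 59.872116297483444
```

Request:
{"fn": "send_rows", "kwargs": {"moves": "0 0 0.007 0 0 0.0007 -1; 0 0 0.014 0 0 0.0014 -1"}}

```text
time: 7.28
eef_pos: [0.4676, 0.1561, 0.1714]
tcp_rot: [0.311, 0.95, -0.001, -0.0]
contact_force: [-2.7, -4.9, 4.2]
opening: 0.1
finger_force: 60.0
```

```bash
python3 st.py;  python3 - <<'E'
from h import *
D=ctrl.read_camera("scene");cv2.imwrite("pics/c4.png",cv2.resize(D["image"][230:410,220:380,::-1],(533,600)))
E
```

```text
7.275 [0.4676 0.1561 0.1714] yaw 2.508 q6 -0.819 [-2.7 -4.9  4.2] [-0.741  0.38   0.193] -0.009 0.10026439026189628 59.986020773649216
```

View pics/c4.png

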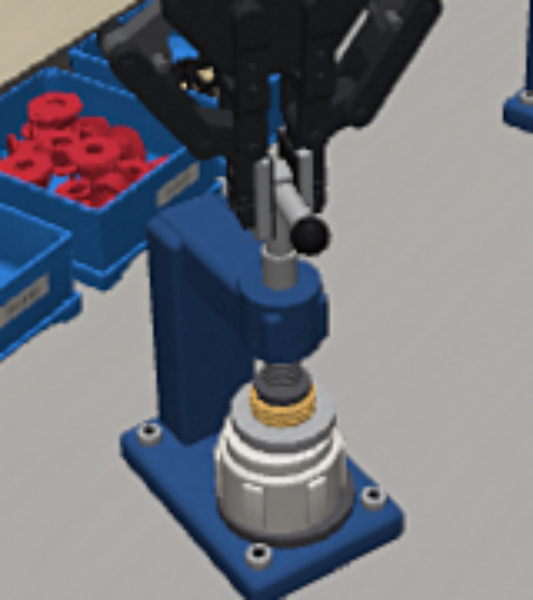

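The pads hold the bar and it has turned with them (ball now at crop (309,235)); the moving torque is ~0.2, i.e. friction only so far.

Request:
{"fn": "send_rows", "kwargs": {"moves": "0 0 0.007 0 0 0.0007 -1; 0 0 0.014 0 0 0.0014 -1"}}

```text
time: 7.58
eef_pos: [0.4675, 0.156, 0.1711]
tcp_rot: [0.353, 0.936, -0.001, -0.0]
contact_force: [-3.6, -4.9, 3.9]
opening: 0.099
finger_force: 60.0
```

```bash
python3 st.py
```

```text
7.575 [0.4675 0.156  0.1711] yaw 2.42 q6 -0.731 [-3.6 -4.9  3.9] [-0.75   0.458  0.176] -0.01 0.09881361691022925 60.01312717795372
```

Request:
{"fn": "send_rows", "kwargs": {"moves": "0 0 0.007 0 0 0.0007 -1; 0 0 0.014 0 0 0.0014 -1"}}

```text
time: 7.82
eef_pos: [0.4675, 0.156, 0.1709]
tcp_rot: [0.394, 0.919, -0.002, -0.0]
contact_force: [-3.3, -6.0, 3.8]
opening: 0.101
finger_force: 60.1
```

```bash
python3 st.py
```

```text
7.825 [0.4675 0.156  0.1709] yaw 2.332 q6 -0.643 [-3.3 -6.   3.8] [-0.814  0.529  0.162] -0.01 0.10127120792827522 60.05071207880974
```

Request:
{"fn": "send_rows", "kwargs": {"moves": "0 0 0.007 0 0 0.0007 -1; 0 0 0.014 0 0 0.0014 -1"}}

```text
time: 8.07
eef_pos: [0.4674, 0.1559, 0.1706]
tcp_rot: [0.434, 0.901, -0.002, -0.0]
contact_force: [-2.9, -5.7, 4.4]
opening: 0.101
finger_force: 60.1
```

```bash
python3 st.py
```

```text
8.075 [0.4674 0.1559 0.1706] yaw 2.244 q6 -0.555 [-2.9 -5.7  4.4] [-0.865  0.577  0.172] -0.01 0.10089614156144652 60.086142271757126
```

Request:
{"fn": "send_rows", "kwargs": {"moves": "0 0 0.007 0 0 0.0007 -1; 0 0 0.014 0 0 0.0014 -1"}}

```text
time: 8.32
eef_pos: [0.4673, 0.1559, 0.1703]
tcp_rot: [0.473, 0.881, -0.002, -0.0]
contact_force: [-3.8, -5.2, 5.5]
opening: 0.1
finger_force: 60.1
```

```bash
python3 st.py
```

```text
8.325 [0.4673 0.1559 0.1703] yaw 2.157 q6 -0.467 [-3.8 -5.2  5.5] [-0.881  0.558  0.173] -0.011 0.10029171595830215 60.117795914411545
```

Request:
{"fn": "send_rows", "kwargs": {"moves": "0 0 0.007 0 0 0.0007 -1; 0 0 0.014 0 0 0.0014 -1"}}

```text
time: 8.57
eef_pos: [0.4673, 0.1558, 0.1701]
tcp_rot: [0.511, 0.86, -0.002, -0.0]
contact_force: [-5.6, -5.4, 3.8]
opening: 0.103
finger_force: 60.2
```

```bash
python3 st.py
```

```text
8.575 [0.4673 0.1558 0.1701] yaw 2.069 q6 -0.379 [-5.6 -5.4  3.8] [-0.868  0.642  0.178] 0.007 0.10314343103695962 60.22894710302353
```

Request:
{"fn": "send_rows", "kwargs": {"moves": "0 0 0.007 0 0 0.0007 -1; 0 0 0.014 0 0 0.0014 -1"}}

```text
time: 8.82
eef_pos: [0.4672, 0.1558, 0.1699]
tcp_rot: [0.548, 0.836, -0.002, -0.0]
contact_force: [-4.5, -6.3, 4.9]
opening: 0.1
finger_force: 60.4
```

```bash
python3 st.py
```

```text
8.825 [0.4672 0.1558 0.1699] yaw 1.981 q6 -0.292 [-4.5 -6.3  4.9] [-0.935  0.734  0.242] 0.055 0.10038491344377126 60.43092414736748
```

Request:
{"fn": "send_rows", "kwargs": {"moves": "0 0 0.007 0 0 0.0007 -1; 0 0 0.014 0 0 0.0014 -1"}}

```text
time: 9.07
eef_pos: [0.4672, 0.1557, 0.1696]
tcp_rot: [0.584, 0.811, -0.002, -0.0]
contact_force: [-4.7, -6.7, 6.0]
opening: 0.099
finger_force: 60.7
```

```bash
python3 st.py
```

```text
9.075 [0.4672 0.1557 0.1696] yaw 1.893 q6 -0.204 [-4.7 -6.7  6. ] [-0.956  0.797  0.286] 0.102 0.09924930706191225 60.705019533634186
```

Request:
{"fn": "send_rows", "kwargs": {"moves": "0 0 0.007 0 0 0.0007 -1; 0 0 0.014 0 0 0.0014 -1"}}

```text
time: 9.32
eef_pos: [0.4671, 0.1557, 0.1694]
tcp_rot: [0.619, 0.785, -0.002, 0.0]
contact_force: [-4.7, -6.0, 7.0]
opening: 0.1
finger_force: 61.1
```

```bash
python3 st.py
```

```text
9.325 [0.4671 0.1557 0.1694] yaw 1.806 q6 -0.116 [-4.7 -6.   7. ] [-0.951  0.863  0.373] 0.149 0.0999849807287767 61.05480685830116
```

Resistance has risen steadily, about 0.3 rad past contact. A little more, then release and rise.

Request:
{"fn": "send_rows", "kwargs": {"moves": "0 0 0.008 0 0 0.0008 -1; 0 0 0.008 0 0 0.0008 -1; 0 0 0.008 0 0 0.0008 -0.5; 0 0 0.008 0 0 0.0008 0.2; 0 0 0.008 0 0 0.0008 1; 0 0 0.008 0 0 0.0008 1; 0 0 0.008 0 0 0.0008 1; 0 0 0.008 0 0 0.0008 1; 0 0 0.008 0 0 0.0008 1; 0 0 0.008 0 0 0.0008 1"}}

```text
time: 10.58
eef_pos: [0.4678, 0.1569, 0.1687]
tcp_rot: [0.64, 0.768, 0.0, 0.0]
contact_force: [0.2, -0.3, 0.4]
opening: 1.003
finger_force: 0.0
```

Request:
{"fn": "send_rows", "kwargs": {"moves": "0 0 0 0 0 -0.15 1; 0 0 0 0 0 -0.35 1; 0 0 0 0 0 -0.6 1; 0 0 0 0 0 -0.6 1;0 0 0 0 0 -0.6 1"}}

```text
time: 11.2
eef_pos: [0.4675, 0.1569, 0.2882]
tcp_rot: [0.64, 0.768, -0.0, -0.0]
contact_force: [-0.1, -0.2, -0.1]
opening: 1.001
finger_force: 0.0
```

```bash
python3 st.py;  python3 - <<'E'
from h import *
D=ctrl.read_camera("scene")
for c,a in balls(D,(272,255,335,315)): print(c.round(1),a,plane(D,*c,.174).round(4))
cv2.imwrite("pics/c5.png",cv2.resize(D["image"][200:420,200:400,::-1],(500,550)))
E
```

```text
11.2 [0.4675 0.1569 0.2882] yaw 1.753 q6 -0.064 [-0.1 -0.2 -0.1] [-0.054  0.021  0.047] -0.0 1.0013569652895 0.0
[281.5 256.2] 17 [0.5381 0.1084 0.174 ]
[290.6 256.6] 32 [0.5266 0.1023 0.174 ]
[314.5 271.4] 45 [0.4765 0.1165 0.174 ]
[291.3 301.9] 104 [0.4614 0.1906 0.174 ]
[278.6 311. ] 39 [0.4632 0.2139 0.174 ]
```

View pics/c5.png

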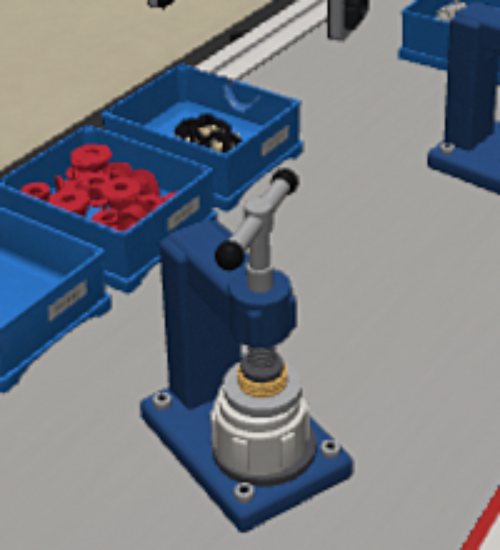

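The handle stands turned (balls at crop (230,255) and (287,180), about 1.15 rad in all), the nut is upright under the plate, and the gripper is clear.

```bash
python3 -c "
from plant import ctrl
print(ctrl.sign_off())"
```

```text
the job is handed in; nothing more can be done
None
```

I turned the nut clamp's handle about 1.15 rad clockwise, roughly 0.33 rad past contact (about 60 N by estimate), released it, kept clear of the red-cap clamp and handed the job in; sign-off returned no verdict.

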